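# Lock the gearbox shaft with the slotted disc and bar

## Task

Lock the gearbox shaft: push the pins on the slotted disc with your fingertips until its slot is in line with the bar, then push the bar by its upright plate through the slot until it is fully home in the keeper on the other side. Push things only, pick nothing up, and leave the other things on the table where they are; finish clear of everything.

Things in the scene. Friction and masses are not known exactly. Their poses are not given: they have to be found in the camera images.
- lock_frame: Fixed shaft-lock fixture: dark base plate 375 x 140 x 10 mm with a round gear housing carrying the slotted disc, a long guide on one side of it and a short keeper on the other. Origin on the table (z = 0) under the disc's axis; +x is the way the bar is pushed (within 0.35 rad of world +y), z up. Nothing of it but the disc's two pins and the bar's plate is over 66 mm above the table.
- slot_disc (a joint): Angle of the slotted disc about its vertical axis, rad, counter-clockwise from above. At 0 and equally at pi its slot lies along the frame's x, in line with guide and keeper; it starts between 0.45 and 2.69, so turn it the shorter way. End stops at -0.6 and 3.74. Turns with light friction (about 0.06 N m) and stays where it is left.
- slot_mid (a point): Middle of the disc's slot, on the disc's axis at the slot's floor, 50 mm above the table; its x axis runs along the slot. The disc is 100 mm across; its slot runs right across the middle, 24 mm wide, with walls 15 mm high (disc top 65 mm above the table).
- pin_a (a point): Centre of the top of one of two equal upright round pins on the disc, 12 mm in diameter, 36 mm from the disc's axis, square to the slot. They rise from the disc top (65 mm above the table) to 95 mm above the table; push either one sideways, along a circle about the axis, to turn the disc. Seen from the axis this pin is at frame angle (joint value + pi/2).
- pin_b (a point): Centre of the top of the other, equal pin, opposite pin_a: at frame angle (joint value - pi/2).
- lock_bar: Loose round-nosed metal bar lying in the guide, 165 x 18 x 14 mm, about 0.35 kg. Origin in the middle of its length on its underside (50 mm above the table), +x to the nose, along the frame's +x. It starts with its nose at frame x = -85 to -60 mm. Fully home its origin is at frame x = +5.5 mm. It slides with plain metal friction, a few N.
- nose (a point): Front end of the bar, on its centre line, half-way up its thickness (57 mm above the table, 82.5 mm ahead of the bar's origin).
- push_plate (a point): Centre of the upright plate on the bar near its tail (67.5 mm behind the bar's origin), 10 mm thick along the bar, 26 mm wide, 30 mm tall, from the bar's top (64 mm above the table) to 94 mm above the table. Push on its rear face to slide the bar; fully home this point is at frame x = -62 mm.
- bearing: loose ball-bearing ring, 44 mm across, 15 mm high, lying on the lock frame's base plate beside the guide. A bystander: leave it where it is. Origin at its underside.
- socket: loose wrench socket, 28 mm across, 45 mm high, standing on the lock frame's base plate beside the guide. A bystander: leave it where it is. Origin at its underside.
- grease_tin: loose round tin, 68 mm across, 55 mm high, standing on the table beside the lock frame. A bystander: leave it where it is. Origin at its underside.
- screwdriver: loose screwdriver lying on the left of the table. A bystander: leave it where it is. Origin at its underside.
- wrench: loose wrench lying on the right of the table. A bystander: leave it where it is. Origin at its underside.
- spray_can: loose can, 64 mm across, 190 mm high, standing on the left of the table. A bystander: leave it where it is. Origin at its underside.
- cup: loose plastic cup, 84 mm across, 100 mm high, standing on the right of the table. A bystander: leave it where it is. Origin at its underside.
- guide_end (a point): Centre of the guide's floor at its disc end (frame x = -56 mm, 50 mm above the table). The guide is an open-topped straight channel running back from here to a rear stop at frame x = -256 mm, 24 mm wide between 8 mm thick walls; walls and rear stop rise 12 mm over the floor.
- keeper_stop (a point): Foot of the keeper's end stop (frame x = +88 mm, y = 0, 49 mm above the table): where the bar's nose stops when it is fully home. The keeper is a channel like the guide from frame x = 58 to 88 mm, 25 mm wide, walls 13 mm high.

How it is judged:
On the way, in this order (a step that is already met when the one before it is completed fails the run):
1. the disc's slot is in line with the bar (within 0.12 rad) while the bar is still outside the disc (angle between the x axis of slot_mid and the x axis of lock_frame, either way round below 0.12 rad and x of nose in the frame of lock_frame below -0.046 m), for 0.2 s.
2. the bar is pushed through the slot and fully home in the keeper (x of lock_bar in the frame of lock_frame above -0.001 m and y of lock_bar in the frame of lock_frame between -0.006 and 0.006 m and height (world z) of nose below 0.064 m and height (world z) of push_plate below 0.086 m and angle between the x axis of slot_mid and the x axis of lock_frame, either way round below 0.12 rad), for 0.2 s.
At the end, for the whole second after the job is handed in: The bar lies flat in guide, slot and keeper (within 6 mm of the centre line), its nose within 6.5 mm of the keeper's end stop, the slot within 0.12 rad of the bar's line, bar and disc at rest (all of step 2 and linear speed of lock_bar below 0.01 m/s and velocity of joint slot_disc between -0.1 and 0.1 rad/s); the robot touches nothing.
It fails at once if the bar is lifted or tipped up (nose or push plate more than 12 mm above where it slides) (height (world z) of nose above 0.069 m or height (world z) of push_plate above 0.091 m).
It fails at once if a bystander is moved by more than 30 mm or picked up (distance of any of bearing, socket, grease_tin, screwdriver, wrench, spray_can, cup from where it was at the start of the episode above 0.03 m).
It also fails if it takes over 51 s, if anything falls off the work surface, if the arm or the gripper's body presses on something with over 40 N, if the wrist force passes 120 N, or if a joint passes its speed limit or range.

## Robot

A 6-joint arm with a two-finger parallel gripper is mounted at the origin on the work surface. World frame = base frame: x ahead of the robot, y to its left, z up, the work surface at z = 0. Lengths are in m, angles in rad, forces in N, time in s.
With the tool pointing down it reaches from about 0.325 to 0.775 m from the base axis. Payload 9.3 kg.
Tool frame: the origin (TCP) lies midway between the tips of the shut fingers; the grasp point (between the pads) lies robot.tcp_to_grasp behind it (robot.tcp_to_grasp is the distance from the TCP to the grasp point, in m); x points along the fingers, y is the direction in which the jaws open and shut, and the axes are right-handed (so a half turn about x gives the same grasp; the last joint's range is limited). The gripper opens to 85 mm and grips with 20 to 120 N. Pads are 22 mm wide; open, the fingers measure 114 mm over their backs; the gripper's body (76 mm by 85 mm) begins 54 mm behind the grasp point. The pads swing forward as they close: fully open they stand 13 mm farther back than shut.
Start: joints at [-1.331, 0.259, 0.021, 1.334, 0, 1.418], TCP at [0.211, -0.508, 0.231] pointing down, gripper open.
Joint ranges: [-3.04, 3.04], [-0.91, 1.82], [-1.04, 1.36], [-1.92, 1.95], [-1.52, 1.45], [-3.14, 3.14]. Speed limits (rad/s): [2.22, 2.22, 2.79, 3.14, 3.14, 3.14].

## Interface

Orientations are given as a unit quaternion [w, x, y, z].
In Python, from cell import monitor, eyes, job, nets, robot gives the robot as it stands.
- The arm moves only by the shell command python3 -m inch 'ROWS' [OPENING] [FORCE]. ROWS is a JSON object of lists of equal length, an entry for each row: "delta_pos": the shift along the tool's x, y, z in mm, a list of three; "twist": the turn, a rotation vector about the tool's x, y, z in rad, a list of three. In form: {"delta_pos": [[tx, ty, tz], ...], "twist": [[rx, ry, rz], ...]}. A call has 1 to 8 rows; each row shifts and turns the pose as measured when the row begins, along the tool's axes as they then stand; what a row does not reach is not made up. A row lasts 1/10 s, in which the tool goes at most 50 mm and 8.59 degrees, less where a joint would pass 70% of its speed; a pose out of reach is approached as far as the arm can. A call is refused whole if a number of a shift passes 50 or a number of a turn 0.15, either way. A call with a gripper value outside its range is refused whole. OPENING is the opening, from -1 (shut) to 1 (fully open), so that 0 is half open, set as the call begins (- or left out, the last holds). The fingers move at their own pace and stop on an object; FORCE is the grip in N (left out, the last holds). Time passes only in rows, so rows that do not move let the fingers close. It gives the time, the measured TCP pose, the force and the opening at its end, in the units of the state.
- monitor.sense(): the state, without advancing time (a new reading comes with each control period).
- eyes.get_image(name): name is "side" or "top"; returns (picture, depth): 420x560x3 uint8, blue, green, red; 420x560 float32, m along the optical axis (not along the pixel's ray), 0 where there is no reading.
- eyes.calibration(name): a dict with "intrinsics" (3x3 intrinsics, pixels), "world_from_camera" (4x4, takes a point from camera to world coordinates). Camera axes: x right, y down, z forward; pixel columns grow to the right and rows downward; lengths in m; the calibration is good to about 2 mm. A picture is of the moment at which its call begins. calibration takes no time and is no camera call.
- job.job_done(): hands the job in, once; it reports no verdict.
Trained networks look in the newest picture that a camera, given by its name, has taken for a name from the list of things; names that differ only in an ending like _2 or _b are one class to them, and where a whole thing is asked for, a point or a joint stands for the part that bears it (a point fixed in the world has none). Each returns a list of dicts, best first, with "confidence" (0 to 1); they miss things now and then, are a little off and sometimes report something else, mostly with a low value. They report only what shows in the picture. A call takes as long as a camera call.
- nets.recognise(thing, camera): "extent" ([centre column, centre row, width, height] in pixels, round what is visible of it).
- nets.regions_of(thing, camera): "pixels" (420x560 bool, what is visible of it) and "extent" ([centre column, centre row, width, height] in pixels, round what is visible of it).
- nets.tip_of(thing, camera): "pixel" ([column, row] in pixels: a listed point, or the origin of a listed thing).
The state is a dict: "clock": time; "qpos": joint angles; "joint_velocities": joint speeds; "effort": joint torques, N m; "tool_pos": TCP position; "tool_rot": TCP orientation; "ft_force": force on the tool from outside, world axes, zero at the start; "moment": the same for the moment, N m; "width": opening from 0.0 (shut) to 1.0 (fully open).
Only numpy, scipy, OpenCV 4.12 (cv2) and the standard library are available. Lean on these libraries where they do the work, as an engineer would, in place of code of your own. Each camera call takes 0.05 s, during which the arm holds its last target.

## Working session

There is one attempt and no reset: what is moved stays moved. The work goes in short steps, Python scripts to look and compute and a shell command to move; the robot and the scene stay as the last step left them, time stands still between calls to the robot, and variables do not carry over. Pictures are saved under pics/ and viewed, and the job is handed in when it is done.

```bash
ls; mkdir -p pics; cat > h.py <<'E'
import numpy as np, cv2
from cell import monitor, eyes, job, nets, robot
def proj(cam,p):
    c=eyes.calibration(cam);T=np.linalg.inv(c["world_from_camera"]);K=np.array(c["intrinsics"])
    q=T[:3,:3]@np.array(p)+T[:3,3];u=K@q;return u[:2]/u[2]
def ray_z(cam,px,z):
    c=eyes.calibration(cam);T=np.array(c["world_from_camera"]);K=np.array(c["intrinsics"])
    d=T[:3,:3]@np.linalg.inv(K)@np.array([px[0],px[1],1.]);o=T[:3,3]
    return o+d*(z-o[2])/d[2]
E
python3 - <<'E'
from h import *
s=monitor.sense();print(s)
print(robot.tcp_to_grasp)
for c in("side","top"):
    im,d=eyes.get_image(c);cv2.imwrite(f"pics/{c}0.png",im)
    print(c,eyes.calibration(c))
    for t in["pin_a","pin_b","nose","push_plate","slot_mid","guide_end","keeper_stop","lock_frame","bearing","socket","grease_tin"]:
        print(t,[(np.round(r["pixel"],1),round(r["confidence"],2)) for r in nets.tip_of(t,c)][:3])
print(monitor.sense()["clock"])
E
```

```text
pics
{'clock': 0.0, 'qpos': array([-1.33058463e+00,  2.59200546e-01,  2.07317477e-02,  1.33369063e+00,
       -2.27815192e-06,  1.41821410e+00]), 'joint_velocities': array([ 0.00015309,  0.00072768, -0.00191855,  0.00105349, -0.00073958,
       -0.00132389]), 'effort': array([-4.93792541e-04, -5.55639446e+01,  3.44529355e+01,  1.38151061e-02,
       -1.43225511e-04,  3.92015806e-06]), 'tool_pos': array([ 0.21045842, -0.50782742,  0.23064982]), 'tool_rot': array([-0.13750111, -0.69349131, -0.13846398,  0.69353513]), 'ft_force': array([ 0.1756574 , -0.11720161, -0.3975692 ]), 'moment': array([-0.01014137, -0.03516471, -0.0137868 ]), 'width': 0.9982735722102277}
0.0187
side {'intrinsics': array([[503.14816915,   0.        , 281.08636466],
       [  0.        , 503.14816915, 203.46068523],
       [  0.        ,   0.        ,   1.        ]]), 'world_from_camera': array([[-0.99072867, -0.08158831,  0.10862805,  0.36316622],
       [-0.1346861 ,  0.69454675, -0.706728  ,  1.12075734],
       [-0.01778651, -0.71480638, -0.69909619,  1.21342626],
       [ 0.        ,  0.        ,  0.        ,
[... 994 characters left out ...]
97 , -0.97555572,  1.08879809],
       [ 0.        ,  0.        ,  0.        ,  1.        ]])}
pin_a [(array([258.7, 231.2]), 0.69), (array([245. , 208.8]), 0.6), (array([137.3, 185.8]), 0.28)]
pin_b [(array([258.7, 231.2]), 0.69), (array([245. , 208.8]), 0.6), (array([137.3, 185.8]), 0.28)]
nose [(array([217.5, 217.1]), 0.31)]
push_plate [(array([343.4, 226.2]), 0.72)]
slot_mid []
guide_end [(array([271.5, 226.1]), 0.8)]
keeper_stop [(array([216.6, 217.2]), 0.96), (array([272.5, 224.3]), 0.38)]
lock_frame [(array([253.8, 227.4]), 0.85)]
bearing [(array([301.5, 245.8]), 0.52)]
socket [(array([332.8, 213.2]), 0.57), (array([345.4, 226.7]), 0.32)]
grease_tin [(array([252.1, 176.2]), 0.93)]
1.2
```

```bash
python3 - <<'E'
from h import *
a=cv2.imread("pics/top0.png");b=cv2.imread("pics/side0.png")
cv2.imwrite("pics/topc.png",cv2.resize(a[140:310,170:400],None,fx=3.4,fy=3.4,interpolation=cv2.INTER_CUBIC))
cv2.imwrite("pics/sidec.png",cv2.resize(b[130:290,190:390],None,fx=3.7,fy=3.7,interpolation=cv2.INTER_CUBIC))
P=lambda c,x,z:np.round(ray_z(c,x,z)[:3]*1000,1)
pts={"side":dict(p1=((276.2,228),.095),p2=((294.8,214.1),.095),plate=((290.2,173.2),.079),slot=((284.6,228.6),.05),ge=((284.5,216.2),.05),ks=((283.8,251),.049),lf=((290.5,235.9),0),nose=((288.5,207.5),.057),bearing=((302.3,206.2),.01),socket=((279.5,186.9),.01),tin=((246.9,237.6),0)),
"top":dict(p1=((258.7,231.2),.095),p2=((245,208.8),.095),plate=((343.4,226.2),.079),ge=((271.5,226.1),.05),ks=((216.6,217.2),.049),lf=((253.8,227.4),0),bearing=((301.5,245.8),.01),socket=((332.8,213.2),.01),tin=((252.1,176.2),0))}
for c in pts:
  for k,(x,z) in pts[c].items(): print(c,k,P(c,x,z))
E
```

```text
side p1 [537.3  97.2  95. ]
side p2 [488.2  32.   95. ]
side plate [ 528.4 -177.    79. ]
side slot [517.7  55.4  50. ]
side ge [525.1   1.5  50. ]
side ks [508.3 146.   49. ]
side lf [501.2  39.2   0. ]
side nose [516.3 -32.5  57. ]
side bearing [476.7 -91.   10. ]
side socket [ 567.  -178.2   10. ]
side tin [640.2  63.3   0. ]
top p1 [484.7  29.9  95. ]
top p2 [536.8  69.8  95. ]
top plate [ 521.8 -176.8   79. ]
top ge [508.9   1.4  50. ]
top ks [517.6 143.9  49. ]
top lf [510.   49.3   0. ]
top bearing [472.4 -81.3  10. ]
top socket [ 568.4 -156.6   10. ]
top tin [651.5  70.4   0. ]
```

View pics/topc.png

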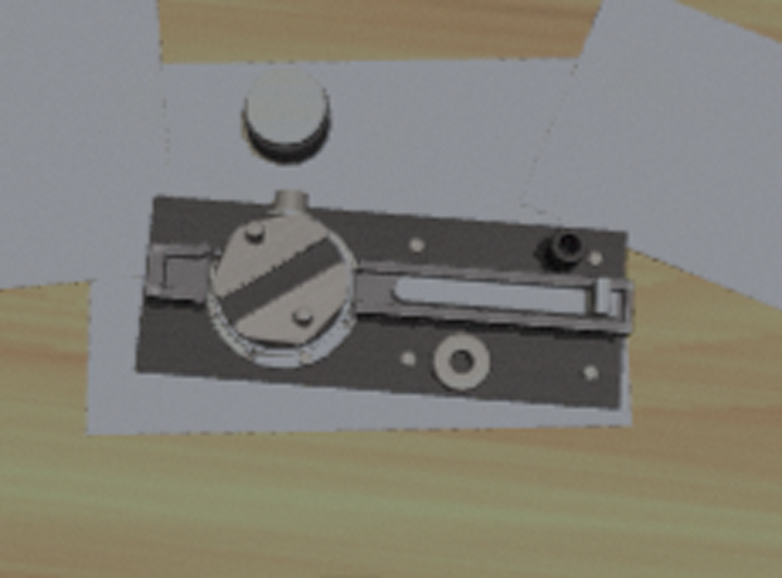

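View pics/sidec.png

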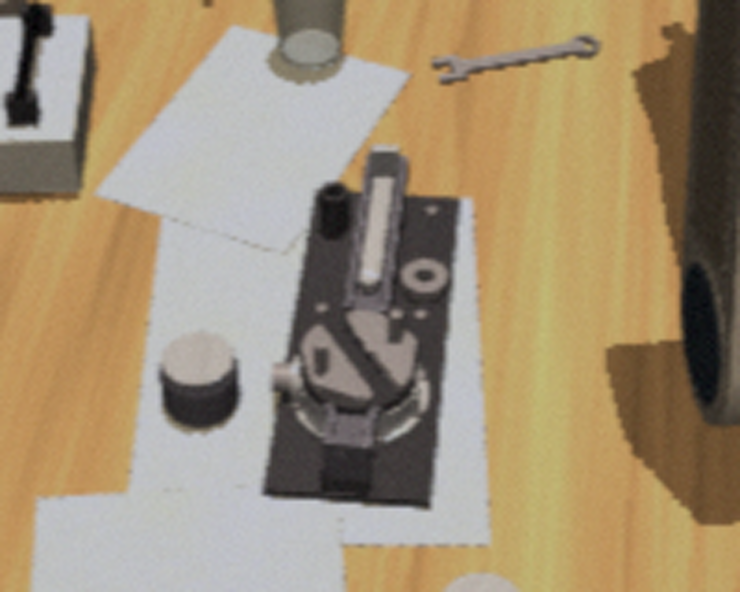

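View pics/top0.png

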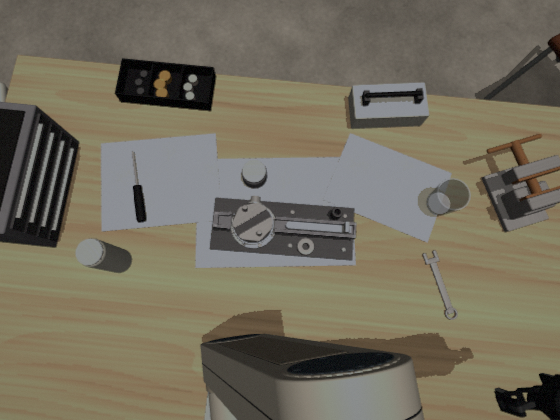

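```bash
python3 - <<'E'
from h import *
out=[]
for c,(r0,r1,c0,c1) in {"top":(185,260,205,365),"side":(160,275,255,315)}.items():
    im,d=eyes.get_image(c);cal=eyes.calibration(c);K=np.array(cal["intrinsics"]);T=np.array(cal["world_from_camera"])
    v,u=np.mgrid[r0:r1,c0:c1];z=d[r0:r1,c0:c1]
    p=np.stack([(u-K[0,2])/K[0,0]*z,(v-K[1,2])/K[1,1]*z,z],-1)@T[:3,:3].T+T[:3,3]
    zz=p[...,2];ok=z>0
    m=(ok&(zz>.075)&(zz<.12)).astype(np.uint8)
    n,l,st,ce=cv2.connectedComponentsWithStats(m)
    for i in range(1,n):
        q=p[l==i];print(c,"high",st[i],np.round(q.mean(0)*1000,1),np.round(q[:,2].max()*1000,1),np.round((q.min(0)+q.max(0))*500,1))
    for lo,hi,nm in((.058,.072,"discbar"),(.004,.016,"base")):
        m=(ok&(zz>lo)&(zz<hi)).astype(np.uint8)
        n,l,st,ce=cv2.connectedComponentsWithStats(m)
        for i in range(1,n):
            if st[i,4]<30: continue
            q=p[l==i];print(c,nm,st[i],np.round(q.mean(0)*1000,1),"rect",cv2.minAreaRect((q[:,:2]*1000).astype(np.float32)))
    np.save(f"pics/{c}_p.npy",p)
    vis=cv2.resize(im[r0-5:r1+5,c0-5:c1+5],None,fx=4.5,fy=4.5,interpolation=cv2.INTER_CUBIC);cv2.imwrite(f"pics/{c}_z.png",vis)
    h=cv2.applyColorMap((np.clip(zz/.1,0,1)*255).astype(np.uint8),cv2.COLORMAP_JET);cv2.imwrite(f"pics/{c}_h.png",cv2.resize(h,None,fx=4.5,fy=4.5,interpolation=0))
E
```

```text
top high [38 20  5  6 25] [540.1  70.5  91.6] 98.1 [540.8  70.6  86.9]
top high [139  37   6  12  63] [ 517.7 -182.6   90.4] 98.2 [ 518.1 -183.4   87. ]
top high [52 45  5  6 25] [482.1  28.8  92.5] 98.5 [482.8  29.   88.2]
top discbar [ 28  18  33  24 407] [533.5  66.1  65.5] rect ((536.9170532226562, 68.88495635986328), (38.33887481689453, 93.82981872558594), 36.22306442260742)
top discbar [  8  27  19  18 159] [510.1 131.8  62.4] rect ((509.4794006347656, 127.74333190917969), (43.51786422729492, 44.4445686340332), 3.1032278537750244)
top discbar [ 69  31  83  23 984] [ 515.9 -111.3   63. ] rect ((516.0342407226562, -108.81639099121094), (41.24296188354492, 205.8909454345703), 1.5767285823822021)
top discbar [ 34  33  34  24 411] [489.6  34.3  65.3] rect ((486.9653625488281, 32.92131042480469), (37.89154815673828, 91.93458557128906), 35.595890045166016)
top base [  9  11  37  22 396] [562.8 123.2  10.4] rect ((557.1377563476562, 115.82186126708984), (98.11849975585938, 55.56875991821289), 89.76115417480469)
top base [  56   15   95   22 1115] [567.3 -87.5  10.4] rect ((571.00390625
[... 724 characters left out ...]
, (59.89442825317383, 291.148681640625), 7.709515571594238)
side discbar [ 17  58  19  21 202] [529.9  74.7  64. ] rect ((535.4939575195312, 71.11006164550781), (38.86277389526367, 93.21527862548828), 35.75770568847656)
side discbar [22 79 16 13 89] [507.1 135.5  61.4] rect ((507.78240966796875, 131.42930603027344), (43.07931137084961, 47.92345428466797), 2.8757715225219727)
side base [ 12  20  21  48 415] [563.9 -92.7   9.6] rect ((564.0300903320312, -99.07653045654297), (57.87726593017578, 234.70449829101562), 4.5052170753479)
side base [   6   23   54   84 1306] [490.1  34.3   9.6] rect ((512.7989501953125, -23.089019775390625), (146.41903686523438, 382.0509338378906), 1.2960948944091797)
```

View pics/top_h.png

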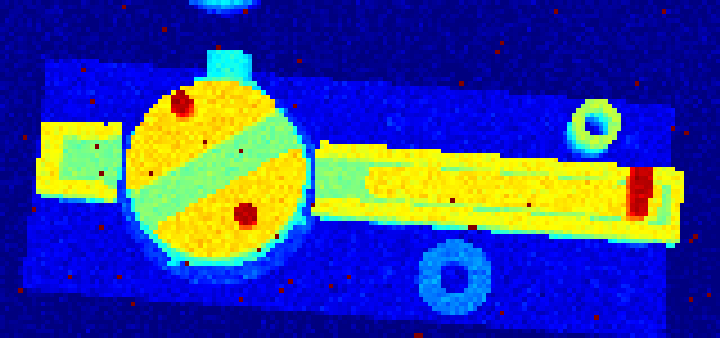

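View pics/top_z.png

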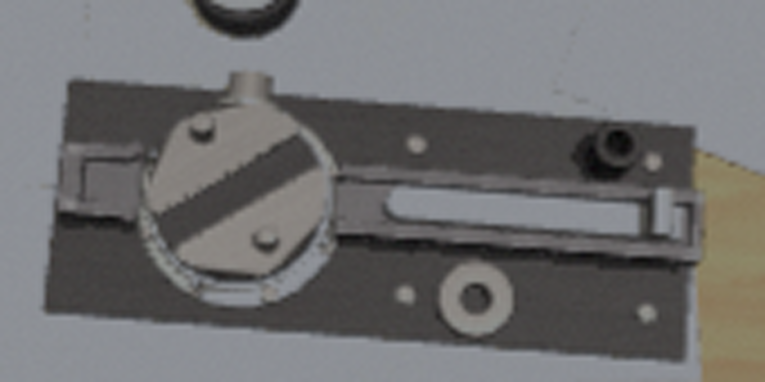

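View pics/side_z.png

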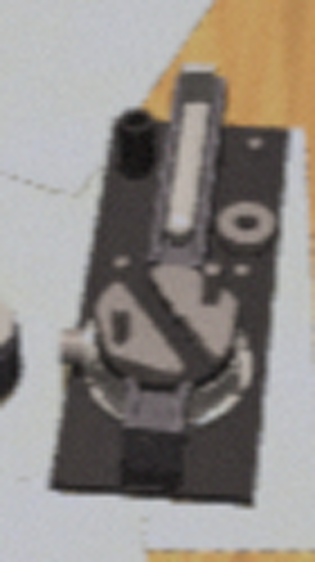

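```bash
cat >> h.py <<'E'
from scipy.spatial.transform import Rotation as R
def tool():
    s=monitor.sense();q=s["tool_rot"];return s,R.from_quat([q[1],q[2],q[3],q[0]])
def to(target=None,yaw_z_world=None):
    """delta in tool mm to reach target (m); print axes"""
    s,r=tool();print("t",round(float(s["clock"]),2),"tcp",np.round(s["tool_pos"]*1000,1),"F",np.round(s["ft_force"],1),"w",round(s["width"],2),"q6",round(s["qpos"][5],2))
    M=r.as_matrix();print("axes x",M[:,0].round(3),"y",M[:,1].round(3),"z",M[:,2].round(3))
    if target is not None: print("delta tool",np.round(r.inv().apply(np.array(target)-s["tool_pos"])*1000,1))
    return s,r
F0=np.array([.5114,.0505]);A=np.pi/2+.0275
ex=np.array([np.cos(A),np.sin(A)]);ey=np.array([-ex[1],ex[0]])
def fw(x,y): return F0+x*ex+y*ey
E
python3 - <<'E'
from h import *
s,r=to([.544,.115,.231])
# rotation to make tool: x down, y along -/+ frame ey / ex
for yv in(ex,-ex,ey,-ey):
    X=np.array([0,0,-1.]);Y=np.array([*yv,0]);M=np.stack([X,Y,np.cross(X,Y)],1)
    print(yv,(r.inv()*R.from_matrix(M)).as_rotvec().round(3))
p=np.load("pics/top_p.npy")
# refined: disc circle, pin tops, bar line
q=p[(p[...,2]>.0905)&(p[...,2]<.1)]
for lo,hi in((-.3,-.15),(.0,.045),(.06,.1)):
    k=q[(q[:,1]>lo)&(q[:,1]<hi)];print(len(k),(k.mean(0)*1000).round(1),((k.min(0)+k.max(0))*500).round(1))
E
```

```text
t 1.3 tcp [ 210.5 -508.1  231.3] F [0.4 0.5 0.4] w 1.0 q6 1.42
axes x [ 0.  0. -1.] y [ 0.383 -0.924 -0.   ] z [-0.924 -0.383 -0.   ]
delta tool [ 3.000e-01 -4.480e+02 -5.466e+02]
[-0.02749653  0.9996219 ] [-2.776 -0.    -0.   ]
[ 0.02749653 -0.9996219 ] [ 0.365 -0.     0.   ]
[-0.9996219  -0.02749653] [1.936 0.    0.   ]
[0.9996219  0.02749653] [-1.205 -0.     0.   ]
46 [ 518.5 -183.3   93.8] [ 518.1 -183.5   94.5]
21 [482.8  29.   94.7] [482.8  29.   94.7]
18 [541.   71.   94.5] [541.1  70.6  94.3]
```

```bash
python3 -m inch '{"delta_pos":[[0,0,0],[0,0,0],[0,0,0],[0,0,0],[0,0,0],[0,0,0],[0,0,0],[0,0,0]],"twist":[[-0.15,0,0],[-0.15,0,0],[-0.15,0,0],[-0.15,0,0],[-0.15,0,0],[-0.15,0,0],[-0.15,0,0],[-0.15,0,0]]}' -1; python3 -c "
from h import *
to([.546,.108,.2])"
```

```text
clock: 2.1
tool_pos: [0.2105, -0.5081, 0.2313]
tool_rot: [0.507, 0.493, 0.507, -0.493]
ft_force: [-0.1, 0.8, -0.7]
width: 0.001
t 2.1 tcp [ 210.5 -508.1  231.3] F [-0.1  0.8 -0.7] w 0.0 q6 0.21
axes x [-0.  0. -1.] y [ 1.     0.028 -0.   ] z [ 0.028 -1.    -0.   ]
delta tool [  31.3  352.7 -606.4]
```

```bash
python3 -m inch '{"delta_pos":[[0,22,-38],[0,22,-38],[0,22,-38],[0,22,-38],[0,22,-38],[0,22,-38],[0,22,-38],[0,22,-38]],"twist":[[0,0,0],[0,0,0],[0,0,0],[0,0,0],[0,0,0],[0,0,0],[0,0,0],[0,0,0]]}'; python3 -m inch '{"delta_pos":[[0,22,-38],[0,22,-38],[0,22,-38],[0,22,-38],[0,22,-38],[0,22,-38],[0,22,-38],[0,22,-38]],"twist":[[0,0,0],[0,0,0],[0,0,0],[0,0,0],[0,0,0],[0,0,0],[0,0,0],[0,0,0]]}'; python3 -c "
from h import *
to([.546,.108,.073])"
```

```text
clock: 2.9
tool_pos: [0.3791, -0.1925, 0.2301]
tool_rot: [0.507, 0.493, 0.506, -0.493]
ft_force: [0.4, -0.5, 0.4]
width: 0.0
clock: 3.7
tool_pos: [0.5517, 0.1311, 0.232]
tool_rot: [0.509, 0.494, 0.504, -0.492]
ft_force: [0.3, -1.5, 0.8]
width: -0.0
t 3.7 tcp [551.7 131.1 232. ] F [ 0.3 -1.5  0.8] w -0.0 q6 1.63
axes x [ 0.007 -0.003 -1.   ] y [1.    0.027 0.007] z [ 0.027 -1.     0.003]
delta tool [159.1  -7.4  22.5]
```

```bash
python3 -m inch '{"delta_pos":[[30,-2,5],[30,-2,5],[30,0,4],[30,0,4],[20,0,0],[0,0,0]],"twist":[[0,0,0],[0,0,0],[0,0,0],[0,0,0],[0,0,0],[0,0,0]]}'; python3 - <<'E'
from h import *
to([.546,.108,.073])
for c in("side","top"):
    im,d=eyes.get_image(c);cv2.imwrite(f"pics/{c}1.png",im)
a=cv2.imread("pics/side1.png");cv2.imwrite("pics/side1z.png",cv2.resize(a[130:290,200:360],None,fx=3.7,fy=3.7))
E
```

```text
clock: 4.3
tool_pos: [0.5525, 0.1196, 0.087]
tool_rot: [0.512, 0.493, 0.506, -0.489]
ft_force: [0.1, 1.0, 0.8]
width: -0.001
t 4.3 tcp [552.5 119.6  87. ] F [0.1 1.  0.8] w -0.0 q6 1.6
axes x [ 0.01  -0.001 -1.   ] y [0.999 0.036 0.01 ] z [ 0.036 -0.999  0.002]
delta tool [13.9 -7.1 11.3]
```

View pics/side1z.png

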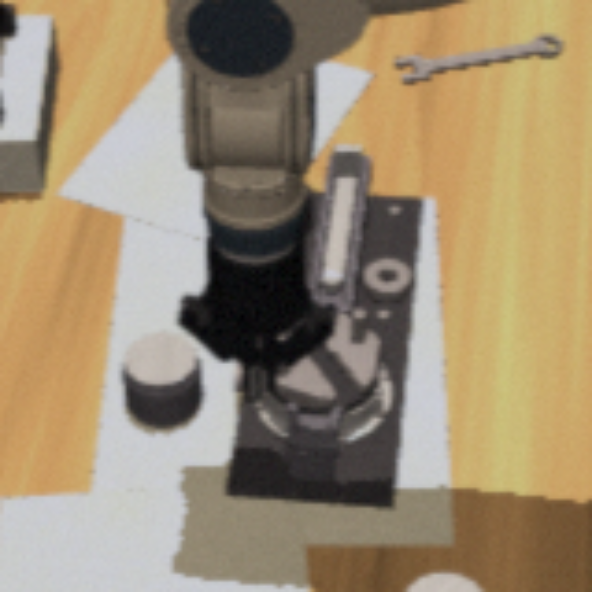

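View pics/top1.png

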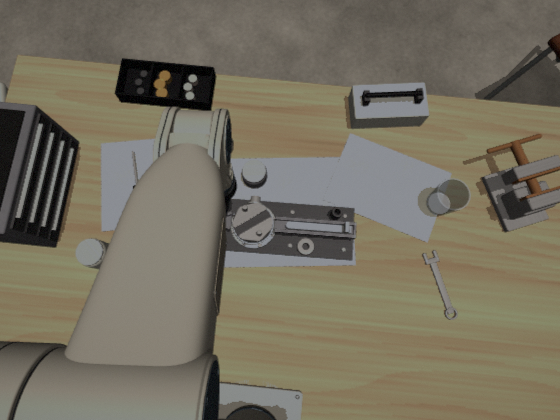

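```bash
python3 -m inch '{"delta_pos":[[7,-4,0],[6,-3,5],[2,0,5],[0,0,0],[0,0,0]],"twist":[[0.008,0,0],[0,0,0.005],[0,0,0],[0,0,0],[0,0,0]]}'; python3 - <<'E'
from h import *
to([.546,.068,.073])
E
```

```text
clock: 4.9
tool_pos: [0.5491, 0.1087, 0.0777]
tool_rot: [0.514, 0.499, 0.5, -0.487]
ft_force: [-0.3, 0.3, 0.5]
width: -0.002
t 4.9 tcp [549.1 108.7  77.7] F [-0.3  0.3  0.5] w -0.0 q6 1.59
axes x [ 0.026 -0.001 -1.   ] y [0.999 0.028 0.026] z [ 0.028 -1.     0.002]
delta tool [ 4.7 -4.3 40.6]
```

```bash
python3 -m inch '{"delta_pos":[[3,-2,5],[1,-1,6],[1,0,6],[0,0,6],[0,0,5],[0,0,4],[0,0,2],[0,0,0]],"twist":[[0,0,-0.026],[0,0,0],[0,0,0],[0,0,0],[0,0,0],[0,0,0],[0,0,0],[0,0,0]]}'; python3 - <<'E'
from h import *
to([.546,.0665,.073])
im,d=eyes.get_image("top");cv2.imwrite("pics/top2.png",cv2.resize(im[160:290,170:390],None,fx=3.6,fy=3.6))
E
```

```text
clock: 5.7
tool_pos: [0.5533, 0.0749, 0.0735]
tool_rot: [0.508, 0.497, 0.507, -0.488]
ft_force: [1.1, 2.1, 0.0]
width: -0.001
t 5.7 tcp [553.3  74.9  73.5] F [1.1 2.1 0. ] w -0.0 q6 1.52
axes x [ 0.01   0.008 -1.   ] y [1.   0.03 0.01] z [ 0.03  -1.    -0.008]
delta tool [ 0.3 -7.5  8.2]
```

View pics/top2.png

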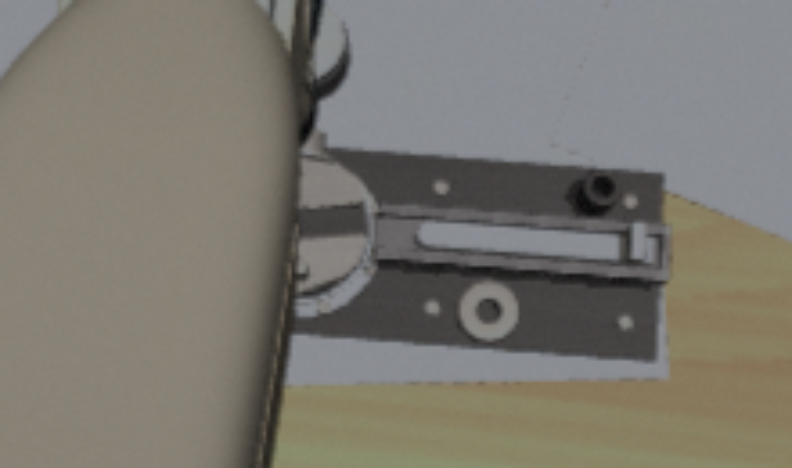

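```bash
python3 -m inch '{"delta_pos":[[0,-3,4],[0,-2,3],[0,-1,1],[0,0,0]],"twist":[[0,0,0],[0,0,0],[0,0,0],[0,0,0]]}'; python3 - <<'E'
from h import *
to([.546,.0665,.073])
im,d=eyes.get_image("top");cv2.imwrite("pics/top3.png",cv2.resize(im[190:250,230:310],None,fx=8,fy=8))
E
```

```text
clock: 6.15
tool_pos: [0.5468, 0.0666, 0.0733]
tool_rot: [0.508, 0.497, 0.507, -0.488]
ft_force: [1.6, 1.2, -0.5]
width: -0.005
t 6.15 tcp [546.8  66.6  73.3] F [ 1.6  1.2 -0.5] w -0.0 q6 1.5
axes x [ 0.009  0.009 -1.   ] y [1.    0.03  0.009] z [ 0.03  -1.    -0.008]
delta tool [ 0.3 -0.8  0.1]
```

View pics/top3.png

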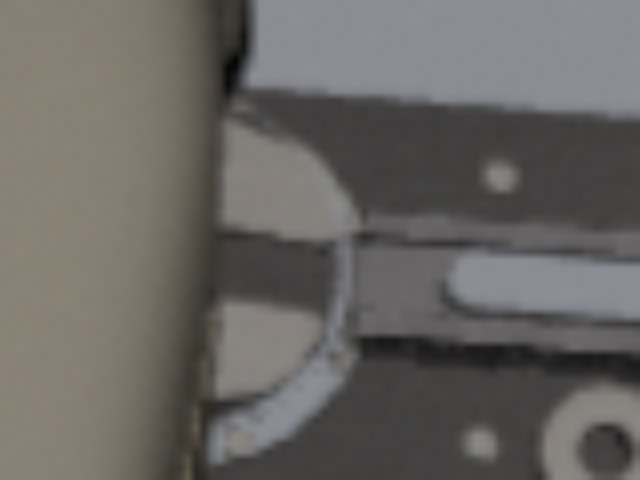

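```bash
python3 -m inch '{"delta_pos":[[0,0,-10],[0,0,-12],[-25,0,-2],[-40,0,0],[-25,0,0],[0,0,10],[0,0,20],[0,0,35]],"twist":[[0,0,0],[0,0,0],[0,0,0],[0,0,0],[0,-0.008,-0.009],[0,0,0],[0,0,0],[0,0,0]]}'; python3 - <<'E'
from h import *
to([*fw(-.268,0),.150])
E
```

```text
clock: 7.0
tool_pos: [0.545, 0.0324, 0.1653]
tool_rot: [0.509, 0.489, 0.51, -0.492]
ft_force: [0.7, 0.0, 0.1]
width: -0.001
t 7.0 tcp [545.   32.4 165.3] F [0.7 0.  0.1] w -0.0 q6 1.44
axes x [-0.004 -0.002 -1.   ] y [ 0.999  0.037 -0.005] z [ 0.037 -0.999  0.002]
delta tool [ 15.9 -35.5 248.6]
```

```bash
python3 -m inch '{"delta_pos":[[1,-5,35],[1,-5,35],[1,-5,35],[1,-5,35],[1,-5,35],[1,-5,30],[1,-3,18],[0,0,0]],"twist":[[0.009,0,0],[0,0,0],[0,0,0],[0,0,0],[0,0,0],[0,0,0],[0,0,0],[0,0,0]]}'; python3 - <<'E'
from h import *
to([*fw(-.268,0),.075])
for c,(a,b,e,f) in dict(top=(170,270,200,380),side=(140,280,220,360)).items():
    im,d=eyes.get_image(c);cv2.imwrite(f"pics/{c}4.png",cv2.resize(im[a:b,e:f],None,fx=4.2,fy=4.2,interpolation=cv2.INTER_CUBIC))
    cal=eyes.calibration(c);K=np.array(cal["intrinsics"]);T=np.array(cal["world_from_camera"])
    v,u=np.mgrid[0:420,0:560]
    p=np.stack([(u-K[0,2])/K[0,0]*d,(v-K[1,2])/K[1,1]*d,d],-1)@T[:3,:3].T+T[:3,3]
    q=p[(p[...,2]>.0905)&(p[...,2]<.1)&(d>0)]
    for n,x0,x1,lo,hi in(("a",.46,.51,0,.1),("b",.515,.57,0,.1),("plate",.49,.54,-.2,-.165)):
        k=q[(q[:,1]>lo)&(q[:,1]<hi)&(q[:,0]>x0)&(q[:,0]<x1)]
        if len(k): print(c,n,len(k),(k.mean(0)*1000).round(1))
E
```

```text
clock: 7.8
tool_pos: [0.5153, -0.1993, 0.1517]
tool_rot: [0.504, 0.49, 0.51, -0.496]
ft_force: [-0.1, -0.2, 0.2]
width: -0.0
t 7.8 tcp [ 515.3 -199.3  151.7] F [-0.1 -0.2  0.2] w -0.0 q6 1.02
axes x [-0.012 -0.001 -1.   ] y [ 1.     0.029 -0.012] z [ 0.029 -1.     0.001]
delta tool [76.7  3.8 18.1]
top a 17 [476.2  51.5  95.8]
top b 19 [547.8  48.2  94.8]
side a 9 [474.3  54.7  93.7]
side b 11 [546.3  51.1  92.9]
side plate 17 [ 514.6 -178.9   93.4]
```

View pics/top4.png

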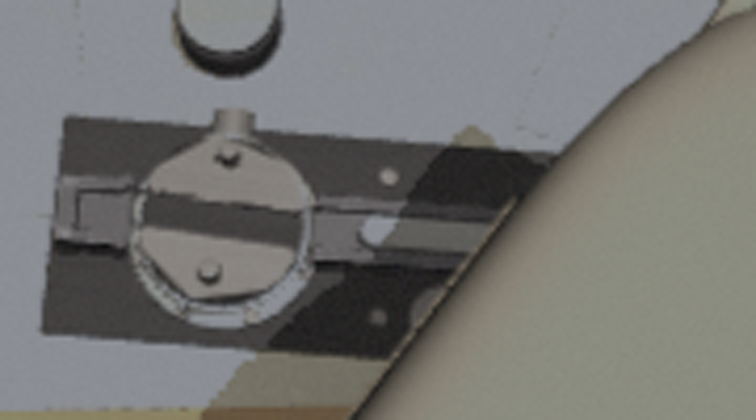

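View pics/side4.png

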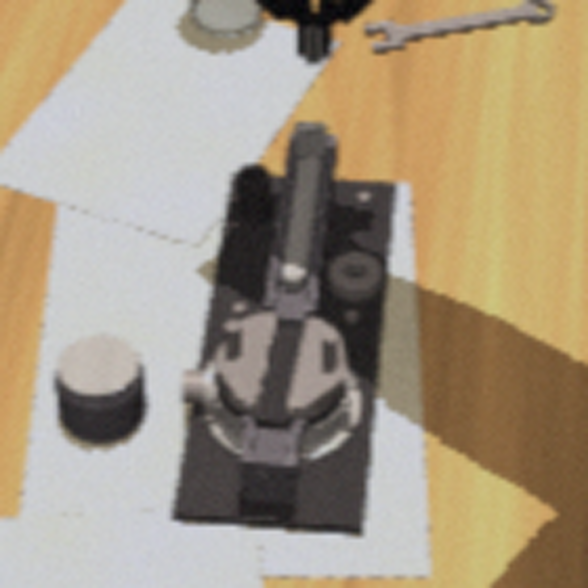

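```bash
python3 -m inch '{"delta_pos":[[0,1,10],[0,1,9],[10,2,3],[25,0,0],[25,0,0],[12,0,0],[3,0,0],[0,0,0]],"twist":[[0,0,0.012],[0,0,0],[0,0,0],[0,0,0],[0,0,0],[0,0,0],[0,0,0],[0,0,0]]}'; python3 - <<'E'
from h import *
to([*fw(-.268,0),.075])
im,d=eyes.get_image("side");cv2.imwrite("pics/side5.png",cv2.resize(im[100:280,200:380],None,fx=3.3,fy=3.3,interpolation=cv2.INTER_CUBIC))
E
```

```text
clock: 8.7
tool_pos: [0.5223, -0.2176, 0.072]
tool_rot: [0.509, 0.491, 0.508, -0.49]
ft_force: [-0.7, 0.2, -0.5]
width: -0.006
t 8.7 tcp [ 522.3 -217.6   72. ] F [-0.7  0.2 -0.5] w -0.01 q6 0.99
axes x [ 0.002  0.    -1.   ] y [0.999 0.036 0.002] z [ 0.036 -0.999 -0.   ]
delta tool [-3.  -3.6 -0.3]
```

View pics/side5.png

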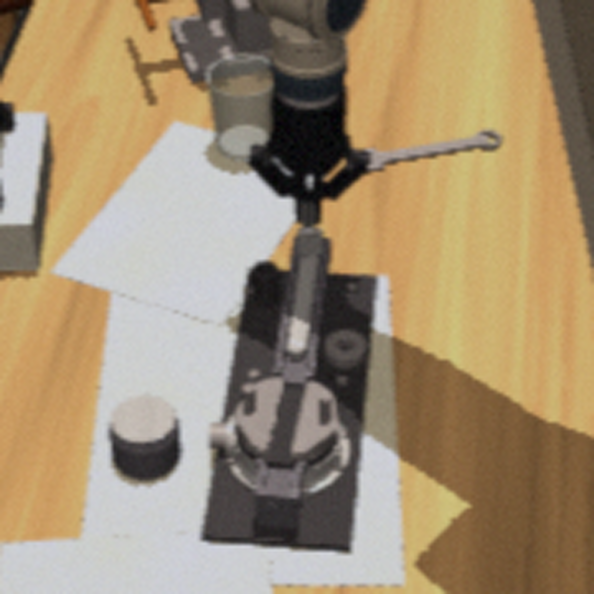

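```bash
python3 -m inch '{"delta_pos":[[-2,-2,-8],[0,-1,-10],[0,0,-12],[0,0,-12],[0,0,-12],[0,0,-12],[0,0,-10],[0,0,-6]],"twist":[[0.008,0,0],[0,0,0],[0,0,0],[0,0,0],[0,0,0],[0,0,0],[0,0,0],[0,0,0]]}'; python3 - <<'E'
from h import *
s,r=to([*fw(-.078,0),.075])
d=s["tool_pos"][:2]-F0;print("frame",d@ex,d@ey)
im,d=eyes.get_image("side");cv2.imwrite("pics/side6.png",cv2.resize(im[140:280,220:360],None,fx=4.2,fy=4.2,interpolation=cv2.INTER_CUBIC))
E
```

```text
clock: 9.55
tool_pos: [0.5177, -0.129, 0.0772]
tool_rot: [0.509, 0.494, 0.504, -0.492]
ft_force: [-0.1, -2.2, -1.5]
width: -0.0
t 9.55 tcp [ 517.7 -129.    77.2] F [-0.1 -2.2 -1.5] w -0.0 q6 1.14
axes x [ 0.007 -0.003 -1.   ] y [1.    0.028 0.006] z [ 0.028 -1.     0.003]
delta tool [   1.8   -1.4 -101.6]
frame -0.1796382671056552 -0.0013668252697261116
```

View pics/side6.png

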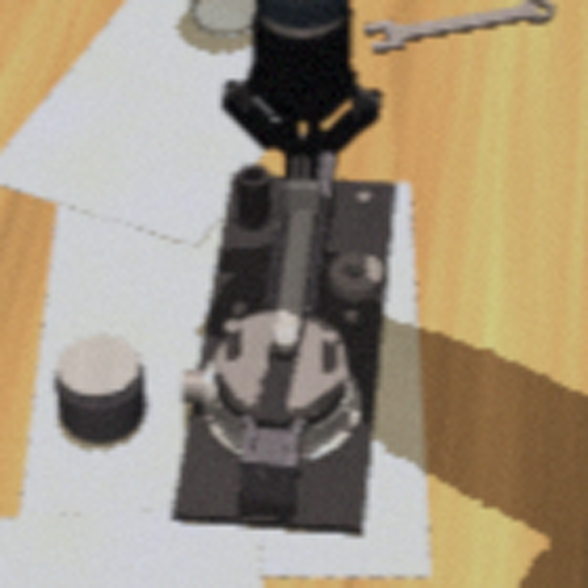

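```bash
python3 -m inch '{"delta_pos":[[0,-1,-8],[1,0,-11],[0,0,-11],[0,0,-11],[0,0,-11],[0,0,-11],[0,0,-11],[0,0,-5]],"twist":[[0,0,0],[0,0,0],[0,0,0],[0,0,0],[0,0,0],[0,0,0],[0,0,0],[0,0,0]]}'; python3 - <<'E'
from h import *
s,r=to([*fw(-.078,0),.075])
d=s["tool_pos"][:2]-F0;print("frame",d@ex,d@ey)
im,d=eyes.get_image("side");cv2.imwrite("pics/side7.png",cv2.resize(im[140:280,220:360],None,fx=4.2,fy=4.2,interpolation=cv2.INTER_CUBIC))
E
```

```text
clock: 10.4
tool_pos: [0.5148, -0.044, 0.0763]
tool_rot: [0.51, 0.494, 0.503, -0.492]
ft_force: [0.6, -3.3, 0.7]
width: -0.002
t 10.4 tcp [514.8 -44.   76.3] F [ 0.6 -3.3  0.7] w -0.0 q6 1.3
axes x [ 0.008 -0.004 -1.   ] y [1.    0.027 0.008] z [ 0.027 -1.     0.005]
delta tool [  1.3  -0.8 -16.6]
frame -0.09456235697679456 -0.0008211934569087178
```

View pics/side7.png

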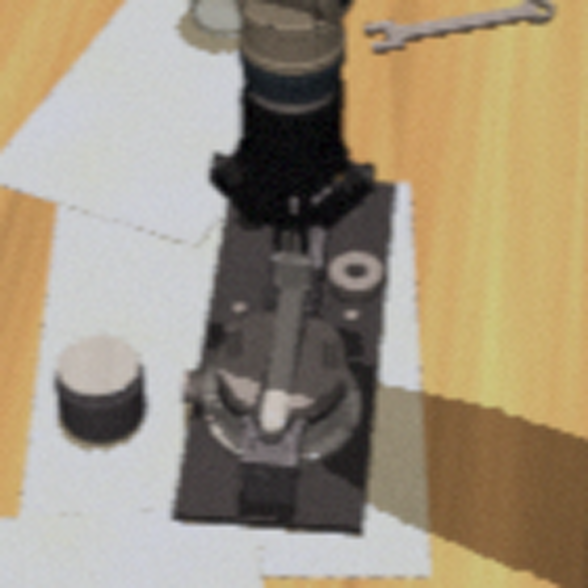

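Nose is entering the keeper, with about 16 mm to go. I'll ease in until the force rises.

```bash
python3 -m inch '{"delta_pos":[[0,0,-6],[0,0,-5],[0,0,-4],[0,0,-2],[0,0,-1]],"twist":[[0,0,0],[0,0,0],[0,0,0],[0,0,0],[0,0,0]]}'; python3 - <<'E'
from h import *
s,r=to([*fw(-.078,0),.075])
d=s["tool_pos"][:2]-F0;print("frame",d@ex,d@ey)
E
python3 -m inch '{"delta_pos":[[0,0,-3],[0,0,-3],[0,0,-2]],"twist":[[0,0,0],[0,0,0],[0,0,0]]}'; python3 - <<'E'
from h import *
s,r=to([*fw(-.078,0),.075])
d=s["tool_pos"][:2]-F0;print("frame",d@ex,d@ey)
im,d=eyes.get_image("side");cv2.imwrite("pics/side8.png",cv2.resize(im[140:280,220:360],None,fx=4.2,fy=4.2,interpolation=cv2.INTER_CUBIC))
E
```

```text
clock: 10.95
tool_pos: [0.5147, -0.0262, 0.0763]
tool_rot: [0.511, 0.493, 0.502, -0.494]
ft_force: [0.5, -10.4, 1.2]
width: 0.002
t 10.95 tcp [514.7 -26.2  76.3] F [  0.5 -10.4   1.2] w 0.0 q6 1.34
axes x [ 0.008 -0.009 -1.   ] y [1.    0.026 0.008] z [ 0.025 -1.     0.009]
delta tool [ 1.3 -1.2  1.2]
frame -0.07680308677282936 -0.0011716265617190966
clock: 11.25
tool_pos: [0.5157, -0.0262, 0.0771]
tool_rot: [0.514, 0.491, 0.496, -0.499]
ft_force: [-0.4, -11.0, 0.3]
width: 0.002
t 11.25 tcp [515.7 -26.2  77.1] F [ -0.4 -11.    0.3] w 0.0 q6 1.35
axes x [ 0.009 -0.026 -1.   ] y [1.    0.019 0.009] z [ 0.019 -0.999  0.026]
delta tool [ 2.2 -2.2  1.1]
frame -0.07683337072707679 -0.0021982847964414553
```

View pics/side8.png

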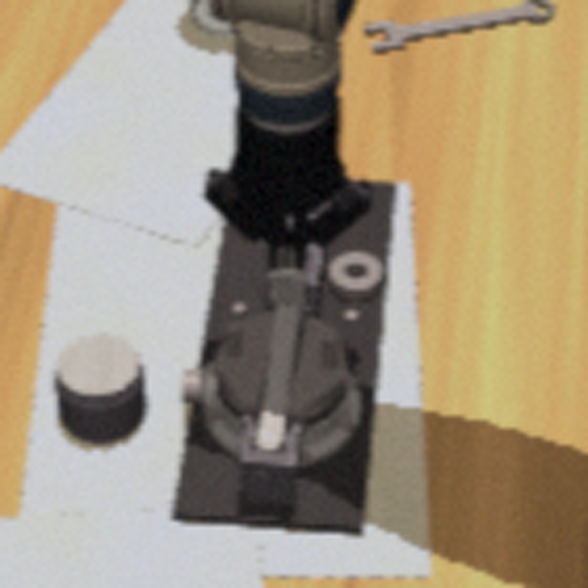

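```bash
python3 -m inch '{"delta_pos":[[0,0,8],[0,0,20],[0,0,20],[-20,0,10],[-40,0,0],[-40,0,20],[-20,0,40],[0,0,40]],"twist":[[0,0,0],[0,0,0],[0,0,0],[0,0,0],[0,0,0],[0,0,0],[0,0,0],[0,0,0]]}';python3 -m inch '{"delta_pos":[[0,0,45],[0,0,45],[0,0,40],[0,0,20],[0,0,0],[0,0,0]],"twist":[[0,0,0],[0,0,0],[0,0,0],[0,0,0],[0,0,0],[0,0,0]]}'; python3 - <<'E'
from h import *
to()
for c,(a,b,e,f) in dict(top=(170,270,200,380),side=(140,280,220,360)).items():
    im,d=eyes.get_image(c);cv2.imwrite(f"pics/{c}9.png",cv2.resize(im[a:b,e:f],None,fx=4.2,fy=4.2,interpolation=cv2.INTER_CUBIC))
    cal=eyes.calibration(c);K=np.array(cal["intrinsics"]);T=np.array(cal["world_from_camera"])
    v,u=np.mgrid[0:420,0:560]
    p=np.stack([(u-K[0,2])/K[0,0]*d,(v-K[1,2])/K[1,1]*d,d],-1)@T[:3,:3].T+T[:3,3]
    q=p[(p[...,2]>.0905)&(p[...,2]<.1)&(d>0)]
    for n,x0,x1,lo,hi in(("a",.46,.51,0.02,.1),("b",.515,.57,0.02,.1),("plate",.49,.54,-.05,.02)):
        k=q[(q[:,1]>lo)&(q[:,1]<hi)&(q[:,0]>x0)&(q[:,0]<x1)]
        if len(k): w=k.mean(0);g=w[:2]-F0;print(c,n,len(k),(w*1000).round(1),"frame",g@ex*1000,g@ey*1000)
E
```

```text
clock: 12.1
tool_pos: [0.5158, -0.1816, 0.203]
tool_rot: [0.512, 0.49, 0.501, -0.497]
ft_force: [2.0, -0.7, 0.2]
width: 0.0
clock: 12.7
tool_pos: [0.5185, -0.3416, 0.2049]
tool_rot: [0.51, 0.493, 0.501, -0.496]
ft_force: [-1.0, 0.5, 0.2]
width: -0.001
t 12.7 tcp [ 518.5 -341.6  204.9] F [-1.   0.5  0.2] w -0.0 q6 0.83
axes x [ 0.007 -0.013 -1.   ] y [1.    0.022 0.006] z [ 0.022 -1.     0.013]
top a 18 [476.1  50.9  95.1] frame 1.3744110636155904 35.323598232368916
top b 20 [548.3  48.9  95.3] frame -2.609800948747666 -36.85523761769033
top plate 41 [514.5 -11.4  94.6] frame -62.008810612357316 -1.4352690091266145
side a 10 [474.6  56.   93.7] frame 6.493031563167609 36.65283389332542
side b 12 [545.7  53.7  95. ] frame 2.226738089549275 -34.41712759753038
side plate 19 [513.1  -8.3  92.9] frame -58.804267291188175 -0.08234941135082972
```

View pics/top9.png

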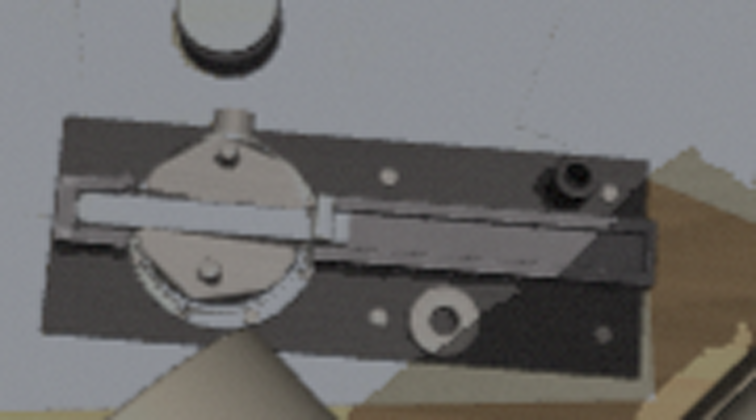

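View pics/side9.png

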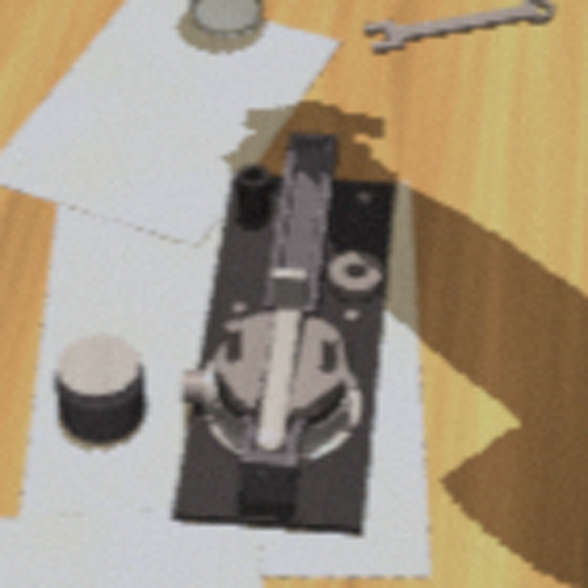

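```bash
python3 -c "
from h import *
print(np.abs(monitor.sense()['joint_velocities']).max()); print(job.job_done())"
```

```text
0.013272065529286434
the job is handed in; nothing more can be done
None
```

The shaft is locked: the bar is through the disc's slot and home in the keeper. I handed the job in at about 13 s of the 51 s allowed; no verdict was reported.

I turned the disc clockwise by pushing pin_b with the closed fingertips. Then I pushed the bar by the rear of its plate until it hit the keeper's stop at about 11 N, and backed the arm away.

Last checks before handing in:
- **Bar position:** the top camera put the plate at frame x = -62.0 mm (target -62) and y = -1.4 mm. The side camera read -58.8 mm, but its readings run a few mm towards +y, because it also sees the faces turned towards it.
- **Slot angle:** the disc is slightly over-turned, about 0.055 to 0.06 rad off the bar's line, against a limit of 0.12. Before the bar went in it was about 0.075 off; I left it for the round nose to line up.
- **Clear of everything:** the tool is about 0.15 m behind the guide's rear end and 0.2 m up, with only noise on the wrist force. The bearing, socket and tin look unmoved in the pictures. I didn't measure their positions again, or check the screwdriver, wrench, can and cup one by one.

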